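Shut and seal the yerba canister

TASK

The steel canister on the lazy Susan has been left open. With the fingertips, push its hinged lid down by the rim or tab until it is fully shut, keeping off the red button; then, with the lid shut, press the red button all the way in so that it stays down, and move clear. Lift nothing, keep the canister standing where it is, and leave the gourd and the red pot with its lid undisturbed.

Things in the scene. Friction and masses are not known exactly. Their poses are not given: they have to be found in the camera images.
- canister: Open round stainless canister, 120 mm diameter, 115 mm tall without lid, about 0.9 kg, standing loose (not fixed) on the lazy Susan. Origin: centre of its underside (about 60 mm above the work surface), z up. The lid's hinge is on its +x side, 62 mm from the axis; its -x side is the front, turned roughly towards the robot.
- lid_hinge (a point): Middle of the lid's hinge line, on the canister's rim: 62 mm along canister +x from its axis, 115 mm above its underside. The hinge line runs along canister y. The lid: grey metal disc, 122 mm across, 10 mm thick; shut, its underside is at hinge height, it reaches 123 mm from the hinge line to canister -x, outer face up. Open, the outer face looks back, so it is pushed from behind and above.
- lid (a joint): Angle of the lid, rad: 0 fully shut (lying level on the rim), about 1.57 standing upright over the hinge, 1.95 the open stop. Starts between 1.15 and 1.85. The hinge is stiff (0.16 N m): the lid stays where it is left, does not fall and needs about 1 to 3 N at the rim to move.
- lid_tab (a point): Point on the outer face of the black thumb tab (34 mm wide, 7 mm thick) that sticks out 20 mm past the lid's front rim: 136 mm from the hinge line; moves with the lid.
- button (a joint): Travel of the red seal button in the middle of the lid's outer face, m: 0 out, 0.007 fully in. It slides with about 2.5 N of friction and stays where it is pushed (no spring).
- button_top (a point): Centre of the red button's top face. The button is a disc of 34 mm diameter standing 11 mm proud of the lid's outer face when out, 4 mm when in; its centre is 62 mm from the hinge line. Moves with the lid and the button.
- susan: Lazy Susan, locked: a light wood disc of 344 mm diameter on a low green painted steel bracket (360 by 400 mm, top 40 mm above the work surface), fixed. Origin: centre of its underside; its top is 20 mm higher (60 mm above the work surface).
- gourd: Dark wooden gourd cup, 78 mm diameter, 88 mm tall, with a chrome bombilla (straw) sticking out up to 161 mm above its underside; loose on the lazy Susan. Origin: centre of its underside. Bystander.
- pot: Red ceramic pot, 100 mm diameter, 70 mm tall without lid, with two small ears along its y (128 mm over the ears); loose on the lazy Susan. Origin: centre of its underside. Bystander.
- pot_lid: Loose lid of the red pot, 94 mm diameter, 28 mm tall with its knob, lying on the pot. Origin: centre of the face that rests on the pot's rim. Bystander.
Things that resemble listed ones, but are neither listed nor needed, are in the scene too. There is more than one size of the canister; the job needs the largest.

How it is judged:
On the way, in this order (a step that is already met when the one before it is completed fails the run):
1. the lid is pushed fully shut, the button still out (value of joint lid below 0.05 rad and value of joint button below 0.003 m), for 0.2 s.
2. the button is pressed in with the lid shut (value of joint lid below 0.05 rad and value of joint button above 0.0055 m), for 0.1 s.
At the end, for the whole second after the job is handed in: The lid is shut to within 0.05 rad, the button is in by at least 5.5 of its 7 mm, the canister stands upright (0.05 rad) within 30 mm of where it began and at rest, and the gourd, pot and pot lid are upright within 20 mm of where they began (all of step 2 and angle between canister's own z axis and vertical below 0.05 rad and distance of canister from where it was at the start of the episode below 0.03 m and linear speed of canister below 0.02 m/s and distance of each of gourd, pot, pot_lid from where it was at the start of the episode below 0.02 m and angle between each of gourd, pot, pot_lid's own z axis and vertical below 0.1 rad); the robot touches nothing.
It fails at once if the button is pushed in while the lid is still open (value of joint lid above 0.1 rad and value of joint button above 0.003 m).
It fails at once if the canister is lifted off the lazy Susan (z of canister in the frame of susan above 0.032 m).
It fails at once if the canister is tipped or shoved out of its place (angle between canister's own z axis and vertical above 0.2 rad or distance of canister from where it was at the start of the episode above 0.04 m).
It fails at once if the gourd, the red pot or its lid is moved, tipped or lifted (distance of any of gourd, pot, pot_lid from where it was at the start of the episode above 0.025 m or angle between any of gourd, pot, pot_lid's own z axis and vertical above 0.25 rad).
It also fails if it takes over 48 s, if anything falls off the work surface, if the arm or the gripper's body presses on something with over 40 N, if the wrist force passes 120 N, or if a joint passes its speed limit or range.

ROBOT

A 7-joint arm with a two-finger parallel gripper is mounted at the origin on the work surface. World frame = base frame: x ahead of the robot, y to its left, z up, the work surface at z = 0. Lengths are in m, angles in rad, forces in N, time in s.
With the tool pointing down it reaches from about 0.425 to 0.875 m from the base axis. Payload 4.7 kg.
Tool frame: the origin (TCP) lies at the very end of the fingers, on their centre line; the grasp point (between the pads) lies 19 mm behind it; z points along the fingers, y is the line along which they close (so a half turn about z gives the same grasp; the last joint's range is limited). The gripper opens to 87 mm and grips with 3 to 60 N. Pads are 19 mm wide; open, the fingers measure 117 mm over their backs; the gripper's body (75 mm by 190 mm) begins 51 mm behind the grasp point.
Start: joints at [-1.193, 0.321, -0.07, 1.45, 0.023, 1.371, -0.057], TCP at [0.231, 0.607, 0.223] pointing down, gripper open.
Joint ranges: [-2.86, 2.86], [-0.3, 2.09], [-1.38, 1.24], [0.06, 2.45], [-1.56, 4.7], [0.09, 2.05], [-2.69, 2.69]. Speed limits (rad/s): [2.57, 2.57, 3.14, 3.14, 3.14, 3.14, 3.14].

INTERFACE

Orientations are given as a unit quaternion [x, y, z, w].
In Python, from cell import * gives the robot as it stands.
- The arm moves only by the tool arm_command, never from a script. Its argument "steps" is a list of rows, each an object with "delta_rot": the turn, a rotation vector about the tool's x, y, z normalised to -1 to 1, where 1 is pi/2 rad, a list of three; "travel": the shift along the tool's x, y, z normalised to -1 to 1, where 1 is 50 cm, a list of three; "gripper": the opening, from -1 (shut) to 1 (fully open). In form: [{"delta_rot": [wx, wy, wz], "travel": [x, y, z], "gripper": gripper}, ...]. A call has exactly 5 rows; each row is the pose to reach, as a shift and turn from the pose commanded when the call began, along the tool's axes at that moment; what a row does not reach only later rows make up. A row lasts 1/12 s, in which the tool goes at most 41.7 mm and 7.16 degrees, less where a joint would pass 70% of its speed; a pose out of reach is approached as far as the arm can. A call with a number of a shift or a turn outside -1 to 1 is refused whole. A call with a gripper value outside its range is refused whole. The fingers move at their own pace and stop on an object; "force" is the grip in N (left out, the last holds). Time passes only in rows, so rows that repeat a pose let the fingers close, or fill a call up. It gives the time, the measured TCP pose, the force, the opening and the grip force at its end, in the units of the state.
- observe(): the state, without advancing time (a new reading comes with each control period).
- read_camera(name): name is "scene" or "top" or "wrist"; returns a dict with "frame" (400x640x3 uint8, blue, green, red), "fx", "fy", "cx", "cy" (pixels), "rvec" (rotation vector, rad) and "tvec" (3), from world to camera coordinates, as OpenCV has them; the wrist camera has in their place "hand_eye" (4x4, takes a point from camera to tool coordinates, whose origin is the TCP and whose axes are the flange's). Camera axes: x right, y down, z forward; pixel columns grow to the right and rows downward; lengths in m; the calibration is good to about 2 mm. A picture is of the moment at which its call begins: read the wrist's pose just before it. There is no depth.
- sign_off(): hands the job in; it is judged then, once.
The state is a dict: "time_s": time; "qpos": joint angles; "dq": joint speeds; "effort": joint torques, N m; "ee_pos": TCP position; "orientation": TCP orientation; "ft_force": force on the tool from outside, world axes, zero at the start; "torque": the same for the moment, N m; "grip_width": opening from 0.0 (shut) to 1.0 (fully open); "grip_force": force on a finger pad.
Only numpy, scipy, OpenCV 4.12 (cv2) and the standard library are available. Lean on these libraries where they do the work, as an engineer would, in place of code of your own. Each camera call takes 0.05 s, during which the arm holds its last target. There are 200 camera calls.

## Working session

There is one attempt and no reset: what is moved stays moved. The work goes in short steps, Python scripts to look and compute and a tool call to move; the robot and the scene stay as the last step left them, time stands still between calls to the robot, and variables do not carry over. Pictures are saved under pics/ and viewed, at most 10 in all, crops included, and the job is handed in when it is done.

Besides the shell and the picture viewer there is one more tool, called after "Request:" by a JSON object that holds its "op" and its "data", one argument or row to a line. arm_command: Moves the arm, as the interface text tells. Scaled input: -1 to 1 covers 50 cm each way for a shift and pi/2 rad each way for a turn. Its arguments: {"type":"object","properties":{"steps":{"type":"array","items":{"type":"object","properties":{"delta_rot":{"type":"array","items":{"type":"number","minimum":-1,"maximum":1}},"travel":{"type":"array","items":{"type":"number","minimum":-1,"maximum":1}},"gripper":{"type":"number"}}}},"force":{"type":"number"}},"required":["steps"]}

```bash
mkdir -p pics; python3 - <<'E'
from cell import *
import cv2,pickle
s=observe();print(s)
for n in("scene","top"):
    c=read_camera(n);cv2.imwrite(f"pics/{n}0.png",c["frame"]);pickle.dump(c,open(n+".pkl","wb"))
    print(n,c["fx"],c["cx"],c["cy"],c["rvec"],c["tvec"])
E
```

```text
{'time_s': 0.0, 'qpos': array([-1.19287382,  0.32179303, -0.0700801 ,  1.45167793,  0.02264808,
        1.37081199, -0.05690092]), 'dq': array([-0.00166682,  0.0015611 , -0.00122703,  0.00135025, -0.00100933,
        0.00090457, -0.00047144]), 'effort': array([ 3.26587924e-04, -4.91282916e+01, -4.03997898e-01, -3.12536466e+01,
       -6.40934589e-02,  4.35192743e-02,  1.79311501e-04]), 'ee_pos': array([0.23116883, 0.60690483, 0.2214795 ]), 'orientation': array([ 1.80892371e-01,  9.83502437e-01, -9.46802457e-04, -9.86830937e-05]), 'ft_force': array([ 0.12752799,  0.09595342, -0.73964915]), 'torque': array([0.01687543, 0.01002267, 0.01825593]), 'grip_force': 0.0, 'grip_width': 1.00091045801575}
scene 389.59439997486874 321.0390708295914 189.8937827069552 [ 2.20047908  1.52484537 -0.42765454] [-0.16699012 -0.3919349   1.07499993]
top 389.14200650734676 318.909139635664 195.52162054701017 [ 2.13502453 -2.11643679  0.16000194] [-0.01696417  0.5787685   0.83448397]
```

View pics/scene0.png

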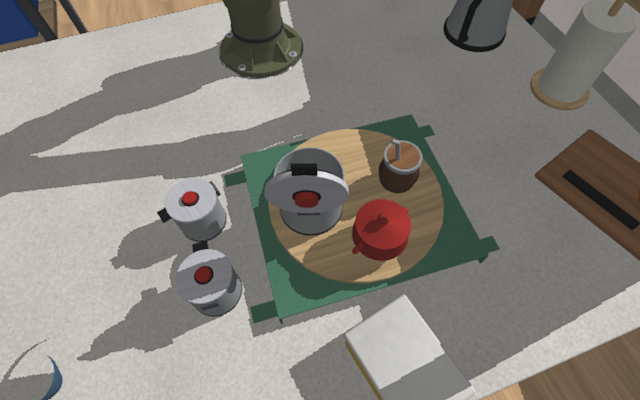

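View pics/top0.png

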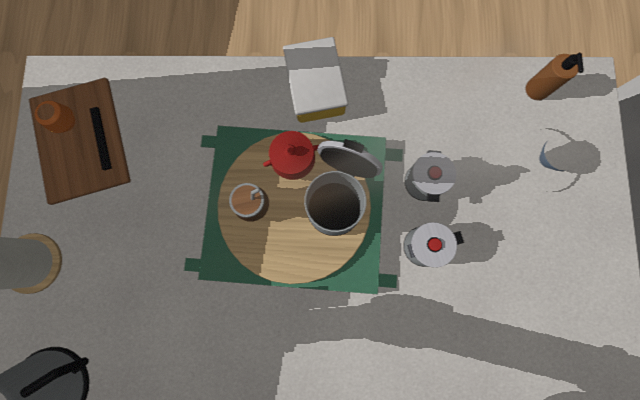

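The scene view shows an open canister on the lazy Susan at about (310,190). Two smaller shut canisters with red buttons stand on the table at (195,207) and (207,280). In the top view the open one is at (335,203) and the shut ones at (432,177) and (433,245). The open one is the only canister on the Susan, and the largest, so it fits. I'll confirm it in an enlarged crop.

```bash
python3 - <<'E'
import cv2,numpy as np
a=cv2.imread("pics/scene0.png")[130:260,250:380];b=cv2.imread("pics/top0.png")[120:250,280:410]
f=lambda x:cv2.resize(x,(400,400),interpolation=cv2.INTER_CUBIC)
cv2.imwrite("pics/crop0.png",np.hstack([f(a),f(b)]))
E
cat > h.py <<'E'
import numpy as np,cv2,pickle
from scipy.spatial.transform import Rotation as R
def ray(c,u,v):
    M=cv2.Rodrigues(np.array(c["rvec"]))[0]; t=np.array(c["tvec"]).ravel()
    d=M.T@np.array([(u-c["cx"])/c["fx"],(v-c["cy"])/c["fy"],1]); return -M.T@t,d/np.linalg.norm(d)
def atz(c,u,v,z):
    o,d=ray(c,u,v); return o+d*(z-o[2])/d[2]
def tri(rs):
    A=0;b=0
    for o,d in rs:
        P=np.eye(3)-np.outer(d,d);A=A+P;b=b+P@o
    p=np.linalg.solve(A,b); return p,[np.linalg.norm((np.eye(3)-np.outer(d,d))@(p-o)) for o,d in rs]
def proj(c,P):
    return cv2.projectPoints(np.array(P,float).reshape(-1,3),np.array(c["rvec"],float),np.array(c["tvec"],float),np.array([[c["fx"],0,c["cx"]],[0,c["fy"],c["cy"]],[0,0,1.]]),None)[0].reshape(-1,2)
S=pickle.load(open("scene.pkl","rb"));T=pickle.load(open("top.pkl","rb"))
E
```

```text
(no output)
```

View pics/crop0.png

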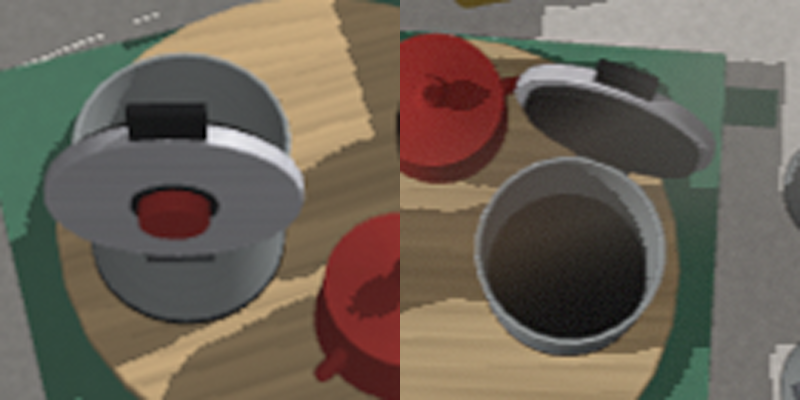

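The crop confirms it: the open canister has its lid standing up, with the black tab at scene (304,169), the button at (306,199) and the hinge strip at (308,214). In the top view the rim centre is at about (335,203) and the tab at (354,146). I'll fit the pose to these points.

```bash
cat >> h.py <<'E'
def model(p):
    x,y,yaw,th=p; X=np.array([np.cos(yaw),np.sin(yaw),0]);Z=np.array([0,0,1.]);H=np.array([x,y,.175])+.062*X
    r=-np.cos(th)*X+np.sin(th)*Z; n=np.sin(th)*X+np.cos(th)*Z
    return dict(H=H,r=r,n=n,X=X,Y=np.cross(Z,X),C=np.array([x,y,.175]))
E
python3 - <<'E'
from h import *
from scipy.optimize import least_squares
def res(p):
    m=model(p);o=[]
    tab=m["H"]+.133*m["r"]
    o+=list(proj(T,m["C"])[0]-[335.2,203.2])
    o+=list(proj(T,tab+.005*m["n"])[0]-[354.1,146])
    o+=list(proj(S,tab+.0065*m["n"])[0]-[304.3,169])
    o+=list(proj(S,m["H"]+.062*m["r"]+.021*m["n"])[0]-[306.5,199.2])
    return o
c=atz(T,335.2,203.2,.175);print(c, [atz(T,u,203.2,.175) for u in(304.4,366.1)])
for y0 in(0,1,-1,3):
    f=least_squares(res,[c[0],c[1],y0,1.5]);print(f.x,f.cost,np.round(f.fun,1))
    
m=model(f.x)
print("susan",atz(T,294,208,.06),"gourd",atz(T,247,203,.148),"pot",atz(T,292,155,.15), "tri tab",tri([ray(T,354,146),ray(S,304.3,169)]))
E
```

```text
[ 0.54266848 -0.04587418  0.175     ] [array([0.54221305, 0.01366832, 0.175     ]), array([ 0.54312417, -0.10544925,  0.175     ])]
[ 0.54120155 -0.04545763 -0.33425089  1.67185025] 1.852284852344252 [-0.2  0.7 -0.8  0.1 -0.4 -0.4 -0.2  1.4]
[ 0.54120155 -0.04545763 -0.33425098  1.67185026] 1.8522848523494269 [-0.2  0.7 -0.8  0.1 -0.4 -0.4 -0.2  1.4]
[ 0.54120155 -0.04545762 -0.33425103  1.67185027] 1.8522848523567763 [-0.2  0.7 -0.8  0.1 -0.4 -0.4 -0.2  1.4]
[ 0.58326044 -0.06080546  2.81725736  0.65697493] 1116.1180907662779 [  7.7 -20.6  -1.7   5.6   1.   19.1  -0.8 -36.7]
susan [0.54833261 0.04314446 0.06      ] gourd [0.54575458 0.13063567 0.148     ] pot [0.64528555 0.04205728 0.15      ] tri tab (array([ 0.61807486, -0.07246791,  0.30509402]), [np.float64(0.0006986047840709667), np.float64(0.0006986047840710062)])
```

The fit is consistent: rim diameter 119 mm, triangulation residual 0.7 mm, canister at (0.541,-0.045), yaw -0.334, lid at 1.67 rad. The tool's x axis already points almost along canister -x. I'll lift, close the fingers, and go round behind the lid.

Request:
{"op": "arm_command", "data": {
  "steps": [
    {"delta_rot":[0,0,0],"travel":[-0.24,-0.18,-0.24],"gripper":-1},
    {"delta_rot":[0,0,0],"travel":[-0.24,-0.18,-0.24],"gripper":-1},
    {"delta_rot":[0,0,0],"travel":[-0.24,-0.18,-0.24],"gripper":-1},
    {"delta_rot":[0,0,0],"travel":[-0.24,-0.18,-0.24],"gripper":-1},
    {"delta_rot":[0,0,0],"travel":[-0.24,-0.18,-0.24],"gripper":-1}
  ]
}}

```text
time_s: 0.52
ee_pos: [0.3145, 0.4778, 0.3456]
orientation: [0.183, 0.983, 0.001, 0.001]
ft_force: [1.1, 0.8, 1.0]
grip_width: 0.706
grip_force: 0.0
```

Request:
{"op": "arm_command", "data": {
  "steps": [
    {"delta_rot":[0,0,0],"travel":[-0.28,-0.22,-0.16],"gripper":-1},
    {"delta_rot":[0,0,0],"travel":[-0.28,-0.22,-0.16],"gripper":-1},
    {"delta_rot":[0,0,0],"travel":[-0.28,-0.22,-0.16],"gripper":-1},
    {"delta_rot":[0,0,0],"travel":[-0.28,-0.22,-0.16],"gripper":-1},
    {"delta_rot":[0,0,0],"travel":[-0.28,-0.22,-0.16],"gripper":-1}
  ]
}}

```text
time_s: 0.93
ee_pos: [0.4053, 0.3242, 0.4243]
orientation: [0.183, 0.983, 0.0, 0.001]
ft_force: [1.1, 0.8, 0.3]
grip_width: 0.328
grip_force: 0.0
```

Request:
{"op": "arm_command", "data": {
  "steps": [
    {"delta_rot":[0,0,0],"travel":[-0.32,-0.25,0],"gripper":-1},
    {"delta_rot":[0,0,0],"travel":[-0.32,-0.25,0],"gripper":-1},
    {"delta_rot":[0,0,0],"travel":[-0.32,-0.25,0],"gripper":-1},
    {"delta_rot":[0,0,0],"travel":[-0.32,-0.25,0],"gripper":-1},
    {"delta_rot":[0,0,0],"travel":[-0.32,-0.25,0],"gripper":-1}
  ]
}}

```text
time_s: 1.35
ee_pos: [0.509, 0.1512, 0.4224]
orientation: [0.182, 0.983, -0.0, 0.0]
ft_force: [1.1, 0.9, 0.4]
grip_width: 0.018
grip_force: 0.0
```

Request:
{"op": "arm_command", "data": {
  "steps": [
    {"delta_rot":[0,0,0],"travel":[-0.3,-0.23,0],"gripper":-1},
    {"delta_rot":[0,0,0],"travel":[-0.3,-0.23,0],"gripper":-1},
    {"delta_rot":[0,0,0],"travel":[-0.3,-0.23,0],"gripper":-1},
    {"delta_rot":[0,0,0],"travel":[-0.3,-0.23,0],"gripper":-1},
    {"delta_rot":[0,0,0],"travel":[-0.3,-0.23,0],"gripper":-1}
  ]
}}

```text
time_s: 1.77
ee_pos: [0.6085, -0.0122, 0.4217]
orientation: [0.184, 0.983, -0.002, 0.0]
ft_force: [-0.3, -1.4, -0.2]
grip_width: 0.008
grip_force: 0.0
```

Request:
{"op": "arm_command", "data": {
  "steps": [
    {"delta_rot":[0,0,0],"travel":[-0.14,-0.11,0],"gripper":-1},
    {"delta_rot":[0,0,0],"travel":[-0.14,-0.11,0],"gripper":-1},
    {"delta_rot":[0,0,0],"travel":[-0.14,-0.11,0],"gripper":-1},
    {"delta_rot":[0,0,0],"travel":[-0.14,-0.11,0],"gripper":-1},
    {"delta_rot":[0,0,0],"travel":[-0.14,-0.11,0],"gripper":-1}
  ]
}}

```text
time_s: 2.18
ee_pos: [0.6532, -0.0827, 0.4217]
orientation: [0.181, 0.983, 0.0, -0.001]
ft_force: [0.3, 0.7, 0.3]
grip_width: 0.004
grip_force: 0.0
```

```bash
cat >> h.py <<'E'
m=model([0.5412,-0.0455,-0.3343,1.672])
def rel(s):
    """TCP in canister axes from the hinge (X,Y,z), and tool-axis matrix"""
    d=np.array(s["ee_pos"])-m["H"]; Q=R.from_quat(s["orientation"]).as_matrix()
    return np.round([d@m["X"],d@m["Y"],d[2]],4),Q
E
python3 - <<'E'
from cell import *
from h import *
s=observe();r,Q=rel(s);print(s["ee_pos"],r,s["ft_force"],s["time_s"])
tgt=m["H"]+.055*m["X"]+[0,0,.113]
print("travel units",(Q.T@(tgt-s["ee_pos"])/.5).round(3)); print((Q.T@-m["X"]).round(3),(Q.T@m["Y"]).round(3))
import cv2
cv2.imwrite("pics/s1.png",read_camera("scene")["frame"][60:300,200:440].repeat(2,0).repeat(2,1))
E
```

```text
[ 0.65318287 -0.08265755  0.42174492] [0.056  0.0016 0.2467] [0.32732169 0.70014974 0.2678244 ] 2.1833
travel units [ 0.001 -0.003  0.267]
[ 1.    -0.03   0.002] [0.03 1.   0.  ]
```

View pics/s1.png

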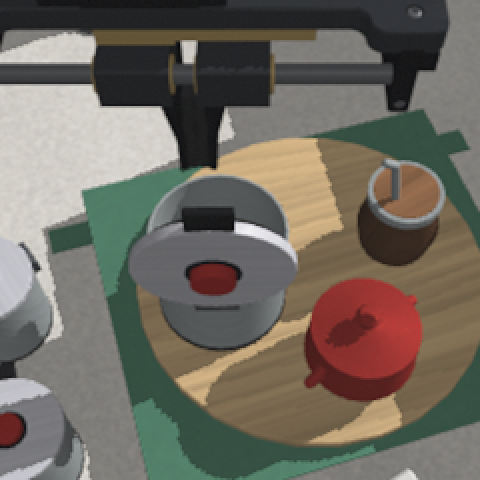

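The closed fingertips sit right behind the tab (tip at crop (198,165), tab at (208,218)), and the bystanders are clear. Descending behind the lid.

Request:
{"op": "arm_command", "data": {
  "steps": [
    {"delta_rot":[0,0,0],"travel":[0,0,0.06],"gripper":-1},
    {"delta_rot":[0,0,0],"travel":[0,0,0.12],"gripper":-1},
    {"delta_rot":[0,0,0],"travel":[0,0,0.18],"gripper":-1},
    {"delta_rot":[0,0,0],"travel":[0,0,0.23],"gripper":-1},
    {"delta_rot":[0,0,0],"travel":[0,0,0.265],"gripper":-1}
  ]
}}

```text
time_s: 2.65
ee_pos: [0.652, -0.0794, 0.2879]
orientation: [0.179, 0.984, 0.001, -0.001]
ft_force: [0.4, 0.9, -0.2]
grip_width: 0.009
grip_force: 0.0
```

Request:
{"op": "arm_command", "data": {
  "steps": [
    {"delta_rot":[0,0,0],"travel":[0.015,0,0],"gripper":-1},
    {"delta_rot":[0,0,0],"travel":[0.03,-0.001,0],"gripper":-1},
    {"delta_rot":[0,0,0],"travel":[0.045,-0.001,0],"gripper":-1},
    {"delta_rot":[0,0,0],"travel":[0.06,-0.002,0],"gripper":-1},
    {"delta_rot":[0,0,0],"travel":[0.075,-0.002,-0.004],"gripper":-1}
  ]
}}

```text
time_s: 3.07
ee_pos: [0.6179, -0.0699, 0.2939]
orientation: [0.181, 0.984, 0.001, 0.002]
ft_force: [2.8, 0.4, -0.1]
grip_width: 0.011
grip_force: 0.7
```

```bash
python3 - <<'E'
from cell import *
from h import *
s=observe();r,Q=rel(s);print(s["ee_pos"],r,s["ft_force"],s["time_s"])
E
```

```text
[ 0.61789058 -0.06991769  0.29390659] [0.0185 0.0021 0.1189] [ 2.75136921  0.393664   -0.13337194] 3.0667
```

Request:
{"op": "arm_command", "data": {
  "steps": [
    {"delta_rot":[0,0,0],"travel":[0.02,-0.002,0.001],"gripper":-1},
    {"delta_rot":[0,0,0],"travel":[0.05,-0.003,0.004],"gripper":-1},
    {"delta_rot":[0,0,0],"travel":[0.085,-0.004,0.011],"gripper":-1},
    {"delta_rot":[0,0,0],"travel":[0.118,-0.005,0.023],"gripper":-1},
    {"delta_rot":[0,0,0],"travel":[0.149,-0.006,0.041],"gripper":-1}
  ]
}}

```text
time_s: 3.48
ee_pos: [0.5471, -0.0467, 0.2735]
orientation: [0.181, 0.983, 0.001, 0.002]
ft_force: [1.5, -1.1, 0.4]
grip_width: 0.01
grip_force: 0.6
```

```bash
python3 - <<'E'
from cell import *
from h import *
s=observe();r,Q=rel(s);print(s["ee_pos"],r,s["ft_force"],s["time_s"])
import cv2
cv2.imwrite("pics/s2.png",read_camera("scene")["frame"][60:300,200:440].repeat(2,0).repeat(2,1))
E
```

```text
[ 0.54714271 -0.04673298  0.27350794] [-0.056   0.0008  0.0985] [ 1.53107591 -1.10498575  0.36432272] 3.4833
```

View pics/s2.png

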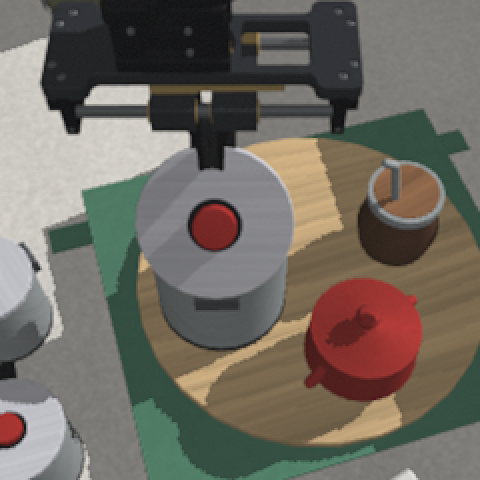

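The lid is about half closed. The fingertips are on the rim/tab at (210,160), well off the button at (214,226). Continuing the arc down.

Request:
{"op": "arm_command", "data": {
  "steps": [
    {"delta_rot":[0,0,0],"travel":[0.028,-0.001,0.022],"gripper":-1},
    {"delta_rot":[0,0,0],"travel":[0.053,-0.002,0.047],"gripper":-1},
    {"delta_rot":[0,0,0],"travel":[0.073,-0.003,0.076],"gripper":-1},
    {"delta_rot":[0,0,0],"travel":[0.088,-0.003,0.108],"gripper":-1},
    {"delta_rot":[0,0,0],"travel":[0.099,-0.003,0.142],"gripper":-1}
  ]
}}

```text
time_s: 3.95
ee_pos: [0.5005, -0.0304, 0.2017]
orientation: [0.181, 0.984, 0.001, 0.001]
ft_force: [1.5, -0.5, 0.1]
grip_width: 0.0
grip_force: 0.4
```

Request:
{"op": "arm_command", "data": {
  "steps": [
    {"delta_rot":[0,0,0],"travel":[0.003,0,0.015],"gripper":-1},
    {"delta_rot":[0,0,0],"travel":[0.005,0,0.026],"gripper":-1},
    {"delta_rot":[0,0,0],"travel":[0.006,0,0.032],"gripper":-1},
    {"delta_rot":[0,0,0],"travel":[0.006,0,0.036],"gripper":-1},
    {"delta_rot":[0,0,0],"travel":[0.006,0,0.038],"gripper":-1}
  ]
}}

```text
time_s: 4.37
ee_pos: [0.4978, -0.0296, 0.185]
orientation: [0.181, 0.983, 0.001, -0.0]
ft_force: [-10.9, 1.2, 22.6]
grip_width: 0.007
grip_force: 11.1
```

```bash
python3 - <<'E'
from cell import *
from h import *
s=observe();r,Q=rel(s);print(s["ee_pos"],r,s["ft_force"],s["time_s"])
E
```

```text
[ 0.49776685 -0.02956123  0.18496322] [-0.1083  0.0008  0.01  ] [-10.87947279   1.20857549  22.61556289] 4.3667
```

The lid bottomed out at exactly the shut height (z 0.010 above the hinge) with 23 N. Lifting, then moving over the button, with a check.

Request:
{"op": "arm_command", "data": {
  "steps": [
    {"delta_rot":[0,0,0],"travel":[0,0,-0.02],"gripper":-1},
    {"delta_rot":[0,0,0],"travel":[0,0,-0.05],"gripper":-1},
    {"delta_rot":[0,0,0],"travel":[0,0,-0.09],"gripper":-1},
    {"delta_rot":[0,0,0],"travel":[0,0,-0.1],"gripper":-1},
    {"delta_rot":[0,0,0],"travel":[0,0,-0.1],"gripper":-1}
  ]
}}

```text
time_s: 4.78
ee_pos: [0.4994, -0.0297, 0.2337]
orientation: [0.181, 0.983, 0.001, 0.002]
ft_force: [-0.7, 0.3, -0.6]
grip_width: 0.003
grip_force: 0.0
```

Request:
{"op": "arm_command", "data": {
  "steps": [
    {"delta_rot":[0,0,0],"travel":[-0.03,0.001,0],"gripper":-1},
    {"delta_rot":[0,0,0],"travel":[-0.06,0.002,0],"gripper":-1},
    {"delta_rot":[0,0,0],"travel":[-0.08,0.002,0],"gripper":-1},
    {"delta_rot":[0,0,0],"travel":[-0.09,0.003,0],"gripper":-1},
    {"delta_rot":[0,0,0],"travel":[-0.09,0.003,0],"gripper":-1}
  ]
}}

```text
time_s: 5.2
ee_pos: [0.5405, -0.0446, 0.2307]
orientation: [0.181, 0.983, -0.001, -0.001]
ft_force: [-0.4, 1.0, -0.4]
grip_width: 0.005
grip_force: 0.0
```

```bash
python3 - <<'E'
from cell import *
from h import *
s=observe();r,Q=rel(s);print(s["ee_pos"],r,s["ft_force"],s["time_s"])
import cv2
c=read_camera("scene")
f=lambda c,u,v:cv2.resize(c["frame"][v:v+130,u:u+130],(400,400),interpolation=cv2.INTER_CUBIC)
cv2.imwrite("pics/s3.png",np.hstack([f(c,250,130),f(read_camera("top"),280,120)]))
print(proj(c,[m["H"]-.062*m["X"]+[0,0,.021],m["H"]-.133*m["X"]+[0,0,.009]]))
E
```

```text
[ 0.5405368  -0.04455764  0.23066873] [-0.0629  0.0007  0.0557] [-0.41533828  0.99950947 -0.36788254] 5.2
[[307.13029982 164.48936124]
 [307.25498869 134.93633949]]
```

View pics/s3.png

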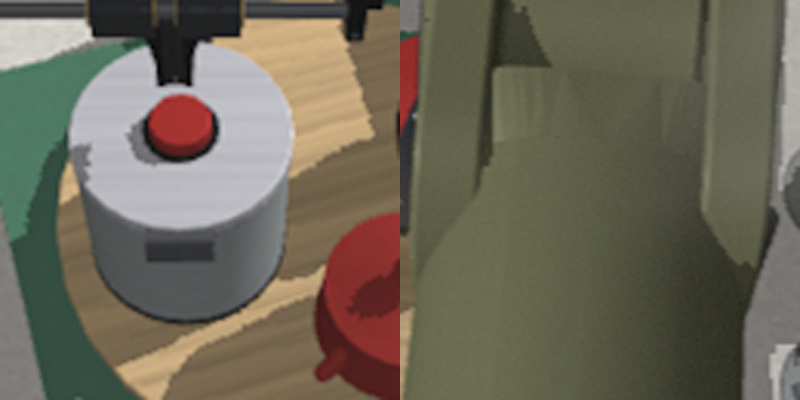

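The lid lies level and shut. The button stands out at crop (181,118), i.e. (309,167), about 2 px from the prediction, so I'll shift 3 mm towards +x and press.

Request:
{"op": "arm_command", "data": {
  "steps": [
    {"delta_rot":[0,0,0],"travel":[-0.008,0,0.03],"gripper":-1},
    {"delta_rot":[0,0,0],"travel":[-0.008,0,0.055],"gripper":-1},
    {"delta_rot":[0,0,0],"travel":[-0.008,0,0.07],"gripper":-1},
    {"delta_rot":[0,0,0],"travel":[-0.008,0,0.078],"gripper":-1},
    {"delta_rot":[0,0,0],"travel":[-0.008,0,0.083],"gripper":-1}
  ]
}}

```text
time_s: 5.72
ee_pos: [0.543, -0.0452, 0.1895]
orientation: [0.181, 0.984, 0.0, -0.001]
ft_force: [-1.1, -0.8, 2.4]
grip_width: 0.009
grip_force: 1.2
```

Request:
{"op": "arm_command", "data": {
  "steps": [
    {"delta_rot":[0,0,0],"travel":[0,0,0.002],"gripper":-1},
    {"delta_rot":[0,0,0],"travel":[0,0,0.004],"gripper":-1},
    {"delta_rot":[0,0,0],"travel":[0,0,0.005],"gripper":-1},
    {"delta_rot":[0,0,0],"travel":[0,0,0.006],"gripper":-1},
    {"delta_rot":[0,0,0],"travel":[0,0,0.006],"gripper":-1}
  ]
}}

```text
time_s: 6.13
ee_pos: [0.5431, -0.0452, 0.1892]
orientation: [0.181, 0.984, 0.001, -0.001]
ft_force: [-7.3, 1.1, 11.5]
grip_width: 0.007
grip_force: 6.1
```

```bash
python3 - <<'E'
from cell import *
from h import *
s=observe();r,Q=rel(s);print(s["ee_pos"],r,s["ft_force"],s["time_s"])
E
```

```text
[ 0.5431241  -0.04523261  0.18923678] [-0.0603  0.0009  0.0142] [-7.34757161  1.14557045 11.46868632] 6.1333
```

The button has bottomed at 0.014 above the hinge, which is fully in, with 11.5 N. Moving clear, straight up.

Request:
{"op": "arm_command", "data": {
  "steps": [
    {"delta_rot":[0,0,0],"travel":[0,0,-0.01],"gripper":-1},
    {"delta_rot":[0,0,0],"travel":[0,0,-0.04],"gripper":-1},
    {"delta_rot":[0,0,0],"travel":[0,0,-0.1],"gripper":-1},
    {"delta_rot":[0,0,0],"travel":[0,0,-0.17],"gripper":-1},
    {"delta_rot":[0,0,0],"travel":[0,0,-0.24],"gripper":-1}
  ]
}}

```text
time_s: 6.55
ee_pos: [0.5435, -0.0455, 0.3083]
orientation: [0.181, 0.983, -0.0, -0.0]
ft_force: [0.9, -0.6, -0.4]
grip_width: 0.009
grip_force: 0.0
```

Request:
{"op": "arm_command", "data": {
  "steps": [
    {"delta_rot":[0,0,0],"travel":[0,0,-0.06],"gripper":-1},
    {"delta_rot":[0,0,0],"travel":[0,0,-0.06],"gripper":-1},
    {"delta_rot":[0,0,0],"travel":[0,0,-0.06],"gripper":-1},
    {"delta_rot":[0,0,0],"travel":[0,0,-0.06],"gripper":-1},
    {"delta_rot":[0,0,0],"travel":[0,0,-0.06],"gripper":-1}
  ]
}}

```text
time_s: 6.97
ee_pos: [0.5433, -0.0453, 0.3355]
orientation: [0.181, 0.984, -0.0, -0.001]
ft_force: [-0.8, 0.5, -0.8]
grip_width: 0.008
grip_force: 0.0
```

```bash
python3 - <<'E'
from cell import *
import cv2
s=observe();print(s["ee_pos"],s["ft_force"],s["time_s"])
cv2.imwrite("pics/s4.png",cv2.resize(read_camera("scene")["frame"][100:300,240:460],(660,600),interpolation=cv2.INTER_CUBIC))
E
```

```text
[ 0.5432724  -0.04534976  0.33551879] [-0.80177046  0.45900531 -0.8260622 ] 6.9667
```

View pics/s4.png

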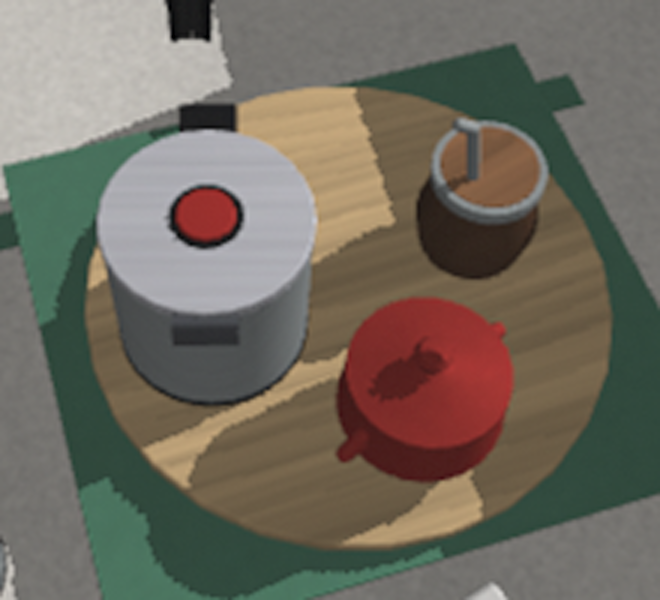

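The lid is shut, the button at (206,215) is sunk in, the gourd, pot and pot lid are undisturbed, and the arm is clear.

```bash
python3 -c "
from cell import *
print(sign_off())"
```

```text
the job is handed in; nothing more can be done
None
```

I pushed the canister lid fully shut, pressed the red button all the way in, moved the arm clear and handed the job in at about 7 s; the last picture shows the gourd, pot and pot lid undisturbed, but no verdict came back.

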